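Clear the inspection mat and show the portafilter to the camera

ROBOT

A 6-joint arm with a two-finger parallel gripper is mounted at the origin on the work surface. World frame = base frame: x ahead of the robot, y to its left, z up, the work surface at z = 0. Lengths are in mm, angles in degrees, forces in N, time in s.
With the tool pointing down it reaches from about 350 to 850 mm from the base axis. Payload 8.1 kg.
Tool frame: the origin (TCP) lies midway between the tips of the shut fingers; the grasp point (between the pads) lies 19 mm behind it; z points along the fingers, y is the line along which they close (so a half turn about z gives the same grasp; the last joint's range is limited). The gripper opens to 85 mm and grips with 20 to 120 N. Pads are 22 mm wide; open, the fingers measure 114 mm over their backs; the gripper's body (76 mm by 85 mm) begins 54 mm behind the grasp point. The pads swing forward as they close: fully open they stand 13 mm farther back than shut.
Start: joints at [-78.633, 7.471, 85.268, -0, 87.261, -4.893], TCP at [168.024, -575.997, 199.592] pointing down, gripper open.
Joint ranges: [-169.43, 169.43], [-51.17, 129.36], [1.28, 143.12], [-76.62, 256.62], [0, 156.53], [-152.29, 152.29]. Speed limits (degrees/s): [136.94, 136.94, 159.86, 180, 180, 180].

INTERFACE

Orientations are given as [roll, pitch, yaw] about the fixed x, y, z axes, in that order (R = Rz(yaw) Ry(pitch) Rx(roll)).
In Python, from bench import sensors, optics, r gives the robot as it stands.
- The arm moves only by the tool apply_moves, never from a script. Its argument "targets" is a list of rows, each a list of 7 numbers: the shift along the tool's x, y, z in mm, then the turn, a rotation vector about the tool's x, y, z in rad, then the closure, from 0 (fully open) to 1 (shut). In form: [[x, y, z, wx, wy, wz, claw], ...]. A call has 1 to 20 rows; each row shifts and turns the commanded pose from where the row before left it, along the tool's axes as they then stand; what a row does not reach is not made up. A row lasts 1/8 s, in which the tool goes at most 62.5 mm and 10.7 degrees, less where a joint would pass 70% of its speed; a pose out of reach is approached as far as the arm can. A call is refused whole if a number of a shift passes 62.5 or a number of a turn 0.188, either way. A call with a gripper value outside its range is refused whole. The fingers move at their own pace and stop on an object; "force" is the grip in N (left out, the last holds). Time passes only in rows, so rows that do not move let the fingers close. It gives the time, the measured TCP pose, the force, the opening and the grip force at its end, in the units of the state.
- sensors.sense(): the state, without advancing time (a new reading comes with each control period).
- optics.snapshot(name): name is "scene" or "top"; returns the picture (400x640x3 uint8, red, green, blue); there is no depth.
- optics.get_calibration(name): a dict with "camera_matrix" (3x3 intrinsics, pixels), "dist_coeffs" ([k1, k2, p1, p2, k3] as OpenCV has them; the pictures are not rectified), "pose" (4x4, takes a point from camera to world coordinates). Camera axes: x right, y down, z forward; pixel columns grow to the right and rows downward; lengths in mm; the calibration is good to about 2 mm. A picture is of the moment at which its call begins. get_calibration takes no time and is no camera call.
- r.hand_in(): hands the job in; it is judged then, once.
The state is a dict: "time": time; "joint_pos": joint angles; "qd": joint speeds; "joint_efforts": joint torques, N m; "tool_pos": TCP position; "tcp_rot": TCP orientation; "ft_force": force on the tool from outside, world axes, zero at the start; "wrist_torque": the same for the moment, N m; "finger_gap": finger opening in mm; "grip_force": force on a finger pad.
Only numpy, scipy, OpenCV 4.12 (cv2) and the standard library are available. Lean on these libraries where they do the work, as an engineer would, in place of code of your own. Each camera call takes 0.05 s, during which the arm holds its last target. There are 200 camera calls.

TASK

Clear the inspection mat: stack the blue case squarely on the grey case where that stands, then the orange case squarely on the blue one. Then take the portafilter by its neck out of the wooden rest and hold it still in the air with the centre of its head at the camera's focus point, head towards the lens, handle straight behind it, mouth up, and the head end tipped up about 20 degrees to show the underside. Finish while still holding it there, touched by the gripper alone, and leave the tamper, jug, jar and wrench where they are.

Things in the scene. Friction and masses are not known exactly. Their poses are not given: they have to be found in the camera images.
- camera: Fixed inspection camera, 250 mm tall: white box with a black lens tube on a steel post; foot and camera at x 0 to +90 mm. Before it, one piece with it, a black mat 170 (x) x 230 (y) x 3 mm at x -65 to -235. Origin on the table straight below the front of the lens; the lens looks level along -x (towards the robot), axis 220 mm above the table; z up.
- focus (a point): The camera's focus point, in empty air on the lens axis: 130 mm in front of the lens tube (at -130, 0, 220 mm in the camera's frame), 220 mm above the table, straight above the centre of the yellow ring (72 mm across) painted on the mat.
- grey_case: Closed grey plastic case, 100 (x) x 64 (y) x 45 mm high, 0.6 kg, loose, standing on the table, bottom case of the column. Origin at the centre of its underside, z up.
- blue_case: Closed blue plastic case with a flat lid, 92 (x) x 58 (y) x 40 mm high, about 0.25 to 0.5 kg, standing on the mat. Origin at the centre of its underside, z up.
- orange_case: Closed orange plastic case with a flat lid, 84 (x) x 52 (y) x 36 mm high, about 0.2 to 0.35 kg, standing on the mat. Origin at the centre of its underside, z up.
- rest: Fixed round wooden rest, 86 mm across, 35 mm high, with a round recess (72 mm across, floor 30 mm above the table) in which the portafilter's head sits. Origin at the centre of its underside; its yaw is that of the portafilter at the start.
- portafilter: Portafilter, 0.4 kg. Steel cup (head) 68 mm across, 80 over its lugs, 32 high, mouth up. Neck along -x: steel bar 16 wide (y), 14 high, x -34 to -84 mm, its centre line 21 above the underside. Black round handle on that line, to 27 thick, x -82 to -185. Origin: centre of the head's underside; x from handle to head, z out of the mouth. Centre of mass near x -19.
- head (a point): Centre of the portafilter's head: on its axis, 16 mm above its underside (0, 0, 16 mm in its frame). This point belongs at the focus point.
- neck (a point): Grip point on the portafilter's neck (-60, 0, 21 mm in its frame): flat sides 16 mm apart, square to its y.
- tamper: Bystander: steel hand tamper, 58 mm across, 88 mm high. Origin under its centre.
- pitcher: Bystander: steel milk jug with a handle, 76 mm across, 90 mm high. Origin under its centre.
- jar: Bystander: amber jar with a white cap, 56 mm across, 65 mm high. Origin under its centre.
- wrench: Bystander: steel wrench lying flat on the table between the robot and the mat, pointing sideways. Origin under its middle.

How it is judged (in metres and radians):
On the way, in this order (a step that is already met when the one before it is completed fails the run):
1. the blue case stands squarely on the grey case, released (x of blue_case in the frame of grey_case between -0.012 and 0.012 m and y of blue_case in the frame of grey_case between -0.012 and 0.012 m and z of blue_case in the frame of grey_case between 0.039 and 0.051 m and angle between the x axis of blue_case and the x axis of grey_case, either way round below 0.16 rad and angle between each of blue_case, grey_case's own z axis and vertical below 0.1 rad and contact force between blue_case and the fingers below 0.3 N and linear speed of blue_case below 0.02 m/s and distance of grey_case from where it was at the start of the episode below 0.03 m), for 0.2 s.
2. the orange case stands squarely on the blue case, released (all of step 1 and x of orange_case in the frame of blue_case between -0.012 and 0.012 m and y of orange_case in the frame of blue_case between -0.012 and 0.012 m and z of orange_case in the frame of blue_case between 0.034 and 0.046 m and angle between the x axis of orange_case and the x axis of blue_case, either way round below 0.16 rad and angle between orange_case's own z axis and vertical below 0.1 rad and contact force between orange_case and the fingers below 0.3 N and linear speed of orange_case below 0.02 m/s), for 0.2 s.
At the end, for the whole second after the job is handed in: Blue on grey, orange on blue: each within 12 mm and 9 degrees, released; grey within 30 mm of its start. Gripper alone holds the portafilter still: head within 25 mm of the focus, towards the camera, sideways axis within 12 degrees of the camera's, head end up 20 +/- 10 degrees, mouth up (all of step 2 and distance between head and focus below 0.025 m and angle between portafilter's own x axis and vertical between 1.0472 and 1.39626 rad and angle between portafilter's own z axis and vertical below 0.785398 rad and angle between the y axis of portafilter and the y axis of camera, either way round below 0.20944 rad and x of neck in the frame of camera below -0.15 m and contact force between portafilter and the fingers above 1 N and contact force between portafilter and camera below 0.1 N and contact force between portafilter and rest below 0.1 N and contact force between portafilter and grey_case below 0.1 N and contact force between portafilter and blue_case below 0.1 N and contact force between portafilter and orange_case below 0.1 N and contact force between portafilter and tamper below 0.1 N and contact force between portafilter and pitcher below 0.1 N and contact force between portafilter and jar below 0.1 N and contact force between portafilter and wrench below 0.1 N and linear speed of portafilter below 0.03 m/s and angular speed of portafilter below 0.2 rad/s); the arm keeps its last pose, push and grip.
It fails at once if the steel hand tamper is moved more than 30 mm (distance of tamper from where it was at the start of the episode above 0.03 m).
It fails at once if the steel milk jug is moved more than 30 mm (distance of pitcher from where it was at the start of the episode above 0.03 m).
It fails at once if the amber jar is moved more than 30 mm (distance of jar from where it was at the start of the episode above 0.03 m).
It fails at once if the wrench is moved more than 30 mm (distance of wrench from where it was at the start of the episode above 0.03 m).
It also fails if it takes over 69 s, if anything falls off the work surface, if the arm or the gripper's body presses on something with over 40 N, if the wrist force passes 120 N, or if a joint passes its speed limit or range.

## Working session

There is one attempt and no reset: what is moved stays moved. The work goes in short steps, Python scripts to look and compute and a tool call to move; the robot and the scene stay as the last step left them, time stands still between calls to the robot, and variables do not carry over. Pictures are saved under pics/ and viewed, at most 10 in all, crops included, and the job is handed in when it is done.

Besides the shell and the picture viewer there is one more tool, called after "Emit:" by a JSON object that holds its "fn" and its "kwargs", one argument or row to a line. apply_moves: Moves the arm, as the interface text tells. Its arguments: {"type":"object","properties":{"targets":{"type":"array"},"force":{"type":"number"}},"required":["targets"]}

```bash
mkdir -p pics; ls; python3 - <<'E'
from bench import sensors, optics, r
import cv2,numpy as np
for n in ["scene","top"]:
    im=optics.snapshot(n); cv2.imwrite(f"pics/{n}0.png",im[:,:,::-1]); c=optics.get_calibration(n)
    print(n,np.round(c["camera_matrix"],1).tolist(),np.round(c["dist_coeffs"],4),np.round(c["pose"],3).tolist())
print(sensors.sense())
E
```

```text
pics
scene [[416.5, 0.0, 320.5], [0.0, 416.5, 201.2], [0.0, 0.0, 1.0]] [0.0161 0.     0.     0.     0.    ] [[-0.77, 0.424, -0.477, 1193.473], [0.638, 0.486, -0.598, 722.142], [-0.022, -0.764, -0.645, 940.049], [0.0, 0.0, 0.0, 1.0]]
top [[364.4, 0.0, 318.0], [0.0, 364.4, 197.0], [0.0, 0.0, 1.0]] [0.0178 0.     0.     0.     0.    ] [[0.001, -0.999, 0.048, 534.947], [-1.0, -0.001, 0.003, 5.618], [-0.003, -0.048, -0.999, 1020.375], [0.0, 0.0, 0.0, 1.0]]
{'time': 0.1, 'joint_pos': array([-7.86335024e+01,  7.51056704e+00,  8.53239312e+01, -1.96520489e-03,
        8.72653427e+01, -4.89256599e+00]), 'qd': array([ 0.02547409, -0.05149132, -0.14990535, -0.01927393, -0.09129524,
       -0.08386653]), 'joint_efforts': array([ 1.09989287e-03, -5.70949996e+01, -5.01943910e+01, -1.05879153e-04,
        8.06446478e-03, -3.83681993e-05]), 'tool_pos': array([ 167.88712652, -575.42877227,  198.64310746]), 'tcp_rot': array([-1.79900355e+02, -6.55954963e-03,  1.62591533e+01]), 'ft_force': array([-0.30067468,  0.2071801 ,  0.73613243]), 'wrist_torque': array([0.01517172, 0.00113576, 0.01320928]), 'grip_force': 0.0, 'finger_gap': 85.3712402526159}
```

View pics/scene0.png

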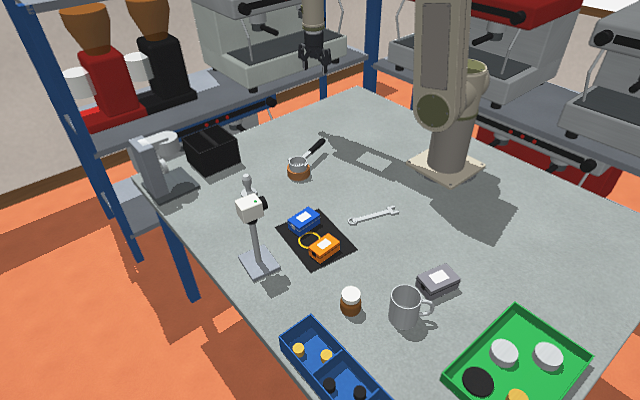

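View pics/top0.png

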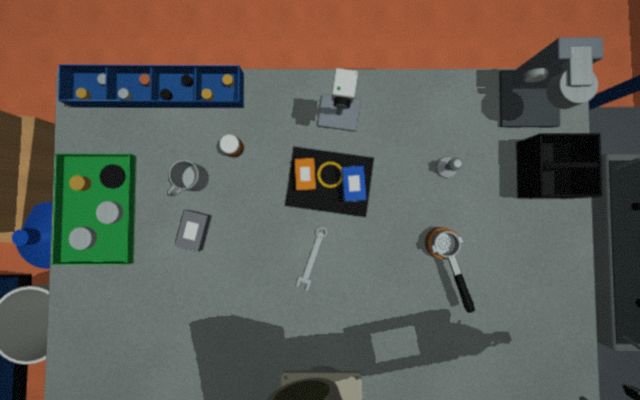

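The scene view shows the mat with blue (303,218) and orange (324,246) cases. In the top view: orange (305,174), blue (353,183), grey (193,230), rest/head (443,242), handle end (470,308), wrench (312,258), jug (183,178), jar (231,146), tamper (449,166), camera (343,100).

```bash
cat > h.py <<'E'
import cv2,numpy as np
from bench import sensors, optics, r
def ray(n,px):
    c=optics.get_calibration(n);K=np.array(c["camera_matrix"]);P=np.array(c["pose"])
    u=cv2.undistortPoints(np.float64(px).reshape(-1,1,2),K,np.array(c["dist_coeffs"])).reshape(-1,2)
    return P[:3,3],np.c_[u,np.ones(len(u))]@P[:3,:3].T
def onz(n,px,z):
    o,d=ray(n,px); return (o+d*((z-o[2])/d[:,2])[:,None])[:,:2]
def big(m):
    cs,_=cv2.findContours(m.astype(np.uint8),cv2.RETR_EXTERNAL,cv2.CHAIN_APPROX_NONE)
    return max(cs,key=cv2.contourArea).reshape(-1,2)
def rect(n,cnt,z):
    w=onz(n,cnt,z); (c,s,a)=cv2.minAreaRect(w.astype(np.float32))
    if s[0]<s[1]: s=s[::-1];a+=90
    return np.round(c,1),np.round(s,1),round((a+90)%180-90,1)
def hsv(n,f=None):
    im=optics.snapshot(n); return im,cv2.cvtColor(im,cv2.COLOR_RGB2HSV).astype(int)
def box(m,x0,x1,y0,y1):
    k=np.zeros_like(m);k[y0:y1,x0:x1]=1;return m&k
E
python3 - <<'E'
from h import *
im=cv2.imread("pics/top0.png")[:,:,::-1].copy();g=cv2.cvtColor(im,cv2.COLOR_RGB2HSV).astype(int);H,S,V=g[...,0],g[...,1],g[...,2]
for nm,m,z in [("blue",box((H>100)&(H<125)&(S>120)&(V>60),330,375,155,215),43),("orange",box((H>5)&(H<20)&(S>150),285,322,150,200),39),
  ("mat",box(V<60,275,385,140,225),3),("yellow",box((H>20)&(H<35)&(S>120)&(V>60),312,350,155,195),3)]:
    c=big(m);print(nm,cv2.contourArea(c),rect("top",c,z), [V[m].min(),np.median(V[m]),V[m].max()])
a=cv2.resize(im[135:225,270:390],None,fx=5,fy=5,interpolation=cv2.INTER_CUBIC)
b=cv2.resize(im[195:265,165:225],None,fx=5,fy=5,interpolation=cv2.INTER_CUBIC)
d=cv2.resize(im[215:325,415:485],None,fx=5,fy=5,interpolation=cv2.INTER_CUBIC)
o=np.zeros((600,800,3),np.uint8);a=cv2.resize(a,(440,330));b=cv2.resize(b,(230,268))
o[:330,:440]=a;o[330:598,:230]=b;o[:550,445:795]=d
cv2.imwrite("pics/crops0.png",o[:,:,::-1])
E
```

```text
blue 763.0 (array([620.5, -87.5]), array([96.5, 63.2]), 3.8) [np.int64(61), np.float64(160.0), np.int64(170)]
orange 655.5 (array([646. ,  43.9]), array([89.7, 59.4]), 0.3) [np.int64(5), np.float64(179.0), np.int64(188)]
mat 4686.5 (array([628.2, -22.1]), array([227.4, 167.3]), 82.0) [np.int64(0), np.float64(27.0), np.int64(59)]
yellow 202.0 (array([647.3, -22. ]), array([76. , 67.3]), -0.1) [np.int64(61), np.float64(121.0), np.int64(171)]
```

View pics/crops0.png

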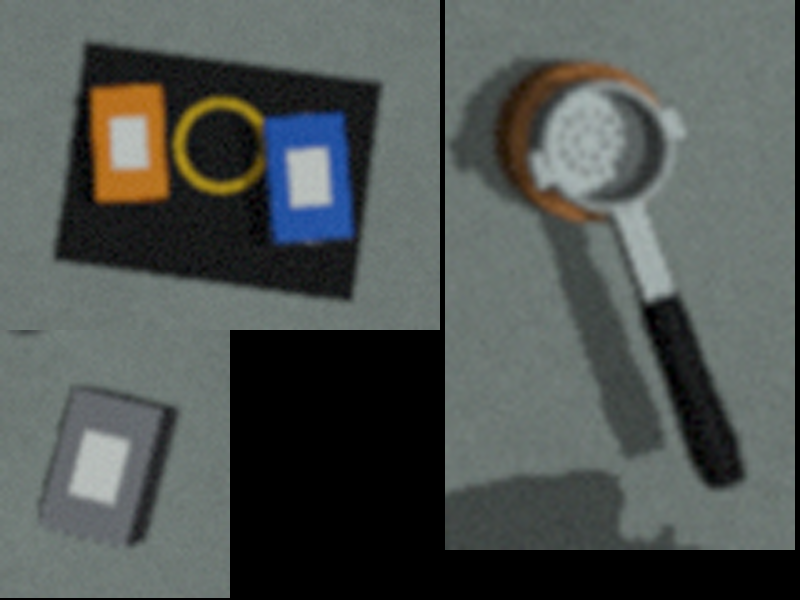

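```bash
python3 - <<'E'
from h import *
im=cv2.imread("pics/top0.png")[:,:,::-1].copy();g=cv2.cvtColor(im,cv2.COLOR_RGB2HSV).astype(int);H,S,V=g[...,0],g[...,1],g[...,2]
R,G,B=[im[...,i].astype(int) for i in range(3)]
def rep(nm,m,z):
    c=cv2.convexHull(big(m)).reshape(-1,2);print(nm,rect("top",c,z))
rep("blue",box((H>100)&(H<125)&(S>120)&(V>100),330,375,155,215),43)
rep("orange",box((H>5)&(H<20)&(S>150)&(V>110),285,322,150,200),39)
m=box((B-G>0)&(V>60),172,214,203,258); rep("grey",m|box((V>150),180,206,215,245),45)
rep("camfoot?",box(V>170,325,365,65,110),250)
# portafilter: handle (dark), neck, head
mh=box((V<45),440,480,260,315); c=big(mh); print("handle",rect("top",c,51))
mn=box((V>130)&(S<50),448,468,258,274); c=big(mn); print("neck",rect("top",c,58))
ms=box((V>120)&(S<60),425,465,225,258); print("head rim",rect("top",big(ms),62), ms.sum())
w=box((H<18)&(S>90)&(V>50),418,470,220,265); (x,y),rad=cv2.minEnclosingCircle(big(w)); print("rest",onz("top",[[x,y]],35),rad)
print("pixel samples table/grey",im[240,240],im[235,186])
E
```

```text
blue (array([620. , -87.7]), array([92.6, 58.4]), 4.3)
orange (array([645.6,  44.4]), array([85.1, 53. ]), 3.3)
grey (array([493.3, 347.8]), array([102.5,  67.2]), -13.7)
camfoot? (array([819. , -49.4]), array([53.8, 44. ]), -8.2)
handle (array([ 330.7, -374.3]), array([98. , 23.2]), 18.2)
neck (array([ 403.7, -349. ]), array([44.8, 16.3]), 19.1)
head rim (array([ 467.2, -330.7]), array([83.8, 82.9]), -1.1) 565
rest [[ 461.35909765 -322.68496505]] 16.133378982543945
pixel samples table/grey [107 117 115] [180 188 184]
```

```bash
cat > go.py <<'E'
import sys,numpy as np
from scipy.spatial.transform import Rotation as Ro
from bench import sensors
s=sensors.sense(); a=list(map(float,sys.argv[1:]))  # x y z yaw [pitch-up]
R0=Ro.from_euler('xyz',s["tcp_rot"],degrees=True)
R1=Ro.from_euler('z',a[3],degrees=True)*Ro.from_euler('y',-(a[4] if len(a)>4 else 0),degrees=True)*Ro.from_euler('x',180,degrees=True)
d=np.array(a[:3])-s["tool_pos"]
print("t",round(s["time"],2),"pos",np.round(s["tool_pos"],1),"rpy",np.round(s["tcp_rot"],1),"J",np.round(s["joint_pos"],0),"gap",round(s["finger_gap"],1),"F",np.round(s["ft_force"],1),round(s["grip_force"],1))
print("turn first",np.round((R0.inv()*R1).as_rotvec(),4)," then shift",np.round(R1.inv().apply(d),1)," | shift in present axes",np.round(R0.inv().apply(d),1))
E
python3 go.py 620 -87.7 120 4.3
```

```text
t 0.1 pos [ 167.9 -575.4  198.6] rpy [-179.9   -0.    16.3] J [-79.   8.  85.  -0.  87.  -5.] gap 85.4 F [-0.3  0.2  0.7] 0.0
turn first [-1.700e-03  1.000e-04  2.087e-01]  then shift [ 487.4 -452.5   78.6]  | shift in present axes [ 570.6 -341.5   79.3]
```

Emit:
{"fn": "apply_moves", "kwargs": {
  "targets": [
    [0,0,0,0,0,0.1044,0],
    [0,0,0,0,0,0.1044,0],
    [34.8,-32.3,0,0,0,0,0],
    [34.8,-32.3,0,0,0,0,0],
    [34.8,-32.3,0,0,0,0,0],
    [34.8,-32.3,0,0,0,0,0],
    [34.8,-32.3,0,0,0,0,0],
    [34.8,-32.3,0,0,0,0,0],
    [34.8,-32.3,0,0,0,0,0],
    [34.8,-32.3,0,0,0,0,0],
    [34.8,-32.3,0,0,0,0,0],
    [34.8,-32.3,0,0,0,0,0],
    [34.8,-32.3,19.5,0,0,0,0],
    [34.8,-32.3,19.5,0,0,0,0],
    [34.8,-32.3,19.5,0,0,0,0],
    [34.8,-32.3,19.5,0,0,0,0],
    [0,0,0,0,0,0,0],
    [0,0,0,0,0,0,0]
  ],
  "force": 60
}}

```text
time: 2.35
tool_pos: [619.5, -88.6, 121.1]
tcp_rot: [180.0, 0.1, 4.3]
ft_force: [-0.4, 0.4, 0.6]
finger_gap: 85.2
grip_force: 0.0
```

```bash
python3 go.py 620 -87.7 6 4.3
```

```text
t 2.35 pos [619.5 -88.6 121.1] rpy [1.8e+02 1.0e-01 4.3e+00] J [-13.  14.  86.  -0.  80.  73.] gap 85.2 F [-0.4  0.4  0.6] 0.0
turn first [0.     0.0013 0.0006]  then shift [  0.5  -0.8 115.1]  | shift in present axes [  0.7  -0.8 115.1]
```

Emit:
{"fn": "apply_moves", "kwargs": {
  "targets": [
    [0,-0.8,25,0,0,0,0],
    [0.5,0,25,0,0,0,0],
    [0,0,25,0,0,0,0],
    [0,0,20,0,0,0,0],
    [0,0,15,0,0,0,0],
    [0,0,5,0,0,0,0],
    [0,0,0,0,0,0,0],
    [0,0,0,0,0,0,1],
    [0,0,0,0,0,0,1],
    [0,0,0,0,0,0,1],
    [0,0,0,0,0,0,1],
    [0,0,0,0,0,0,1],
    [0,0,0,0,0,0,1],
    [0,0,0,0,0,0,1],
    [0,0,0,0,0,0,1]
  ],
  "force": 60
}}

```text
time: 4.22
tool_pos: [624.5, -88.4, 11.3]
tcp_rot: [179.9, -0.5, 4.3]
ft_force: [-0.2, 0.8, 16.4]
finger_gap: 0.1
grip_force: 8.2
```

```bash
python3 go.py 619.5 -87.7 120 4.3
```

```text
t 4.22 pos [624.5 -88.4  11.3] rpy [179.9  -0.5   4.3] J [-13.  21.  90.   0.  69.  73.] gap 0.1 F [-0.2  0.8 16.4] 8.2
turn first [ 0.0023 -0.008   0.0002]  then shift [  -5.    -1.1 -108.7]  | shift in present axes [  -4.1   -0.8 -108.7]
```

```bash
python3 - <<'E'
from h import *
im=optics.snapshot("top");im2=optics.snapshot("scene")
a=cv2.resize(im[100:230,260:390],(500,500),interpolation=cv2.INTER_CUBIC);b=cv2.resize(im2[130:290,230:390],(300,300))
o=np.zeros((500,800,3),np.uint8);o[:,:500]=a;o[:300,500:]=b;cv2.imwrite("pics/c1.png",o[:,:,::-1])
E
```

```text
(no output)
```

View pics/c1.png

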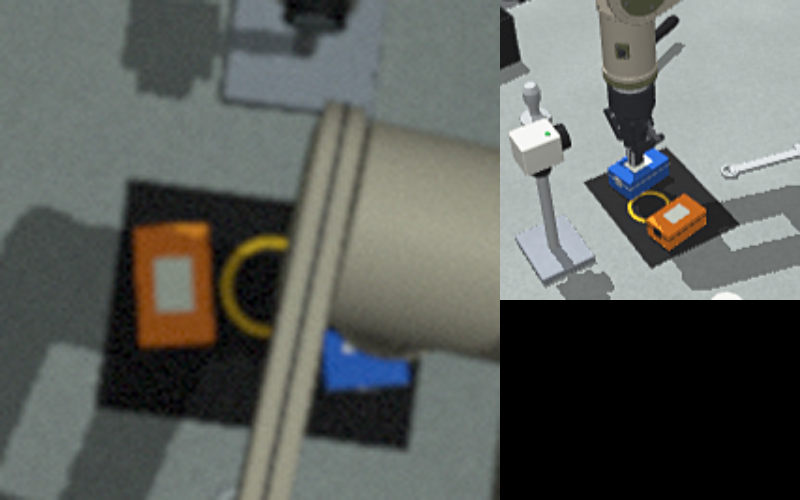

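The crop shows the fingers shut with the tip on the blue lid's label at scene px (304,215), and the case unmoved. I'll check the reported TCP against the images.

```bash
python3 - <<'E'
from h import *
im=optics.snapshot("scene"); s=sensors.sense();print(s["tool_pos"],s["ft_force"],s["finger_gap"])
c=optics.get_calibration("scene");P=np.linalg.inv(np.array(c["pose"]));K=np.array(c["camera_matrix"])
def pr(p): return np.round(cv2.projectPoints(np.float64(p),cv2.Rodrigues(P[:3,:3])[0],P[:3,3],K,np.array(c["dist_coeffs"]))[0].reshape(-1,2),1)
x,y,_=s["tool_pos"]
pts=pr([[x,y,11],[x,y,43],[x,y,70],[x,y,100],[620,-88,43]]);print(pts)
o=cv2.resize(im[140:260,250:370],(600,600),interpolation=cv2.INTER_CUBIC)
for p in pts: cv2.circle(o,tuple(int(v) for v in (p-[250,140])*5+2),3,(255,0,255),-1)
cv2.imwrite("pics/c2.png",o[:,:,::-1])
E
```

```text
[624.55540027 -88.36100086  11.3543014 ] [ 0.51563139  1.22810601 16.11604264] 0.09452941909325589
[[302.4 224.3]
 [301.9 217. ]
 [301.5 210.7]
 [301.  203.5]
 [303.1 216.5]]
```

View pics/c2.png

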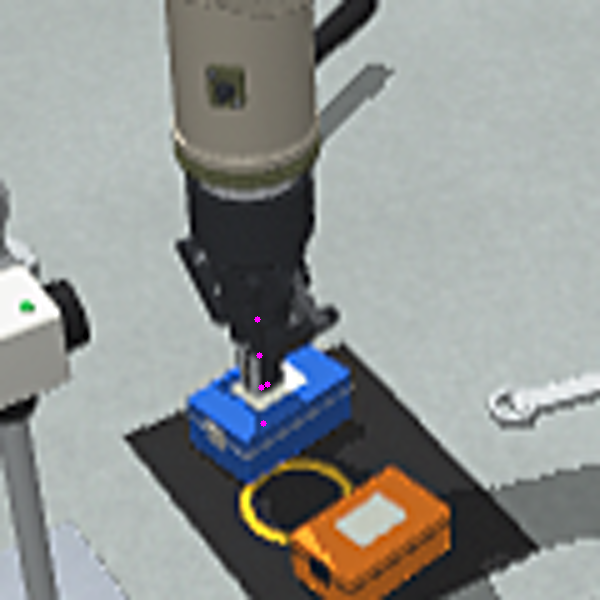

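The z=43 point at TCP x,y lies at (302,217), just where the fingers meet the lid. So either the fingers stand on the lid, or they pass into it. I'll check the flange height in both pictures.

```bash
python3 - <<'E'
from h import *
s=sensors.sense();x,y,z=s["tool_pos"]
def zon(px,x,y):
    o,d=ray("scene",[px]);d=d[0]
    t=((x-o[0])*d[0]+(y-o[1])*d[1])/(d[0]**2+d[1]**2);p=o+t*d;return np.round(p,1)
im0=cv2.imread("pics/scene0.png")[:,:,::-1];im1=optics.snapshot("scene")
for im,col,rng in((im0,314,range(5,75,2)),(im1,299,range(145,222,2))):
    print([(r_,int(im[r_,col-4:col+5].mean())) for r_ in rng])
print("start: ring",[zon((314,k),168,-576)[2] for k in (25,30,35,40,45)])
print("now: ring",[zon((299,k),x,y)[2] for k in (170,175,180,185)])
E
```

```text
[(5, 110), (7, 110), (9, 110), (11, 110), (13, 111), (15, 111), (17, 111), (19, 111), (21, 111), (23, 110), (25, 139), (27, 87), (29, 65), (31, 91), (33, 135), (35, 35), (37, 38), (39, 38), (41, 38), (43, 38), (45, 39), (47, 36), (49, 39), (51, 38), (53, 40), (55, 38), (57, 40), (59, 108), (61, 121), (63, 122), (65, 114), (67, 111), (69, 112), (71, 111), (73, 104)]
[(145, 116), (147, 117), (149, 117), (151, 118), (153, 106), (155, 92), (157, 88), (159, 87), (161, 104), (163, 118), (165, 118), (167, 117), (169, 116), (171, 136), (173, 116), (175, 65), (177, 80), (179, 128), (181, 42), (183, 40), (185, 40), (187, 41), (189, 41), (191, 41), (193, 36), (195, 41), (197, 39), (199, 37), (201, 39), (203, 37), (205, 48), (207, 56), (209, 95), (211, 99), (213, 106), (215, 80), (217, 107), (219, 160), (221, 138)]
start: ring [np.float64(426.6), np.float64(408.2), np.float64(389.4), np.float64(370.4), np.float64(351.1)]
now: ring [np.float64(228.2), np.float64(210.2), np.float64(191.8), np.float64(173.1)]
```

```bash
python3 - <<'E'
from h import *
im0=cv2.imread("pics/scene0.png")[:,:,::-1].copy();im1=optics.snapshot("scene")
o=np.zeros((450,800,3),np.uint8)
for k,im in enumerate((im0,im1)):
    g=cv2.cvtColor(im,cv2.COLOR_RGB2HSV).astype(int);m=box((g[...,0]>100)&(g[...,0]<125)&(g[...,1]>120),270,340,190,245)
    c=big(m);print(cv2.boundingRect(c),m.sum(),cv2.convexHull(c).reshape(-1,2)[::2].tolist())
    o[:,k*400:k*400+400]=cv2.resize(im[190:246,280:330],(400,450),interpolation=cv2.INTER_CUBIC)
cv2.imwrite("pics/c3.png",o[:,:,::-1])
E
```

```text
(288, 207, 32, 30) 495 [[309, 207], [319, 213], [317, 225], [299, 236], [290, 230], [288, 227], [289, 218], [306, 207]]
(288, 208, 32, 29) 456 [[316, 211], [319, 223], [311, 229], [299, 236], [290, 230], [288, 227], [289, 218], [297, 213]]
```

View pics/c3.png

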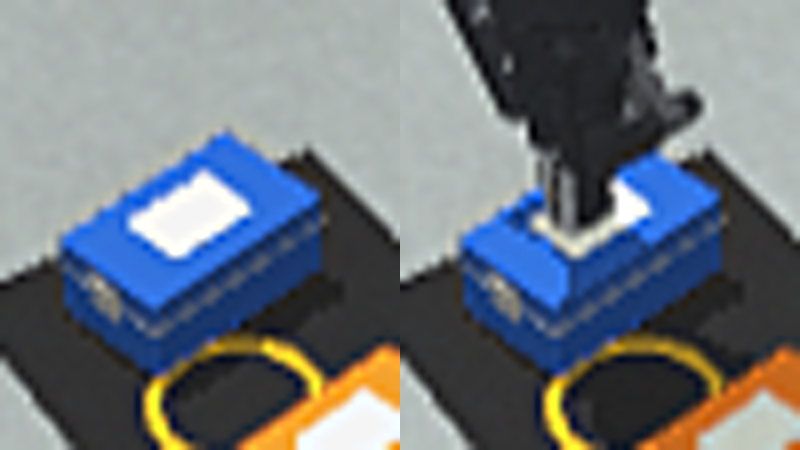

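The case has not moved. The arm is genuinely low, with the fingers shut over the lid. I'll raise it shut and look again.

Emit:
{"fn": "apply_moves", "kwargs": {
  "targets": [
    [0,0,-10,0,0,0,1],
    [0,0,-15,0,0,0,1],
    [0,0,-20,0,0,0,1],
    [0,0,-20,0,0,0,1],
    [0,0,-20,0,0,0,1],
    [0,0,0,0,0,0,1],
    [0,0,0,0,0,0,1]
  ]
}}

```text
time: 5.35
tool_pos: [620.1, -87.7, 91.2]
tcp_rot: [-180.0, 0.0, 4.3]
ft_force: [-0.1, -0.9, -0.9]
finger_gap: 0.0
grip_force: 0.0
```

```bash
python3 - <<'E'
from h import *
s=sensors.sense();print(s)
im=optics.snapshot("scene")
o=cv2.resize(im[130:250,260:360],(500,600),interpolation=cv2.INTER_CUBIC)
c=optics.get_calibration("scene");P=np.linalg.inv(np.array(c["pose"]));K=np.array(c["camera_matrix"])
p=cv2.projectPoints(np.float64([s["tool_pos"]]),cv2.Rodrigues(P[:3,:3])[0],P[:3,3],K,np.array(c["dist_coeffs"]))[0].reshape(2)
print(p);cv2.circle(o,tuple(int(v) for v in (p-[260,130])*5+2),3,(255,0,255),-1)
cv2.imwrite("pics/c4.png",o[:,:,::-1])
E
```

```text
{'time': 5.35, 'joint_pos': array([-1.27355155e+01,  1.56434148e+01,  8.75055354e+01, -3.91872710e-04,
        7.68834384e+01,  7.29665232e+01]), 'qd': array([0.05540913, 0.9016373 , 0.76311781, 0.04057631, 0.00689828,
       0.03063479]), 'joint_efforts': array([ 9.44049061e-04, -6.35171556e+01, -4.91223371e+01,  5.70429056e-04,
       -2.39349069e-02, -2.83262113e-05]), 'tool_pos': array([620.11192726, -87.66353947,  91.15380703]), 'tcp_rot': array([-1.79990877e+02,  3.10796829e-02,  4.29805282e+00]), 'ft_force': array([-0.05084349, -0.87127685, -0.94366934]), 'wrist_torque': array([ 0.00489412,  0.0248031 , -0.00741102]), 'grip_force': 0.0, 'finger_gap': 0.04681719608284198}
[302.40772141 205.13643179]
```

View pics/c4.png

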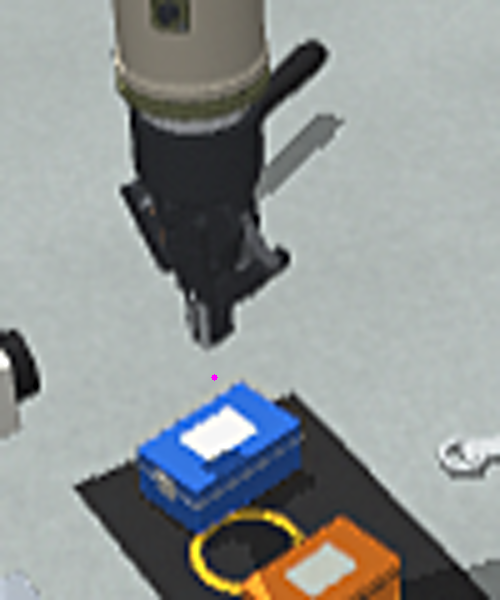

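The tip shows at scene px (302,199), about 28 mm above the reported TCP. Contact on the 43 mm lid at a reported 11 mm gives about 31 mm. The TCP reading is therefore about 30 mm low, and I'll correct for that: reported z = true z − 30.

Emit:
{"fn": "apply_moves", "kwargs": {
  "targets": [
    [0,0,0,0,0,0,0],
    [0,0,0,0,0,0,0],
    [0,0,0,0,0,0,0],
    [0,0,0,0,0,0,0],
    [0,0,0,0,0,0,0],
    [0,0,20,0,0,0,0],
    [0,0,25,0,0,0,0],
    [0,0,25,0,0,0,0],
    [0,0,20,0,0,0,0],
    [0,0,15,0,0,0,0],
    [0,0,5,0,0,0,0],
    [0,0,5,0,0,0,0],
    [0,0,0,0,0,0,0]
  ],
  "force": 60
}}

```text
time: 7.02
tool_pos: [620.8, -87.8, -23.1]
tcp_rot: [180.0, -0.0, 4.3]
ft_force: [-0.0, -0.2, -0.1]
finger_gap: 85.1
grip_force: 0.0
```

Emit:
{"fn": "apply_moves", "kwargs": {
  "targets": [
    [0,0,0,0,0,0,1],
    [0,0,0,0,0,0,1],
    [0,0,0,0,0,0,1],
    [0,0,0,0,0,0,1],
    [0,0,0,0,0,0,1],
    [0,0,0,0,0,0,1]
  ],
  "force": 60
}}

```text
time: 7.78
tool_pos: [621.2, -87.8, -22.4]
tcp_rot: [180.0, -0.1, 4.3]
ft_force: [-1.1, 1.0, 5.8]
finger_gap: 57.3
grip_force: 66.6
```

Emit:
{"fn": "apply_moves", "kwargs": {
  "targets": [
    [0,0,-10,0,0,0,1],
    [0,0,-30,0,0,0,1],
    [0,0,-35,0,0,0,1],
    [0,0,-35,0,0,0,1],
    [0,0,-20,0,0,0.1,1],
    [0,0,0,0,0,0.114,1],
    [0,0,0,0,0,0.1,1]
  ]
}}

```text
time: 8.65
tool_pos: [619.9, -87.7, 106.6]
tcp_rot: [180.0, 0.0, -13.9]
ft_force: [0.1, 0.5, -4.5]
finger_gap: 57.1
grip_force: 65.7
```

```bash
python3 go.py 493.5 347.8 60 -13.7
```

```text
t 8.65 pos [619.9 -87.7 106.6] rpy [180.    0.  -13.9] J [-13.  15.  87.  -0.  78.  91.] gap 57.1 F [ 0.1  0.5 -4.5] 65.7
turn first [ 0.0001  0.0009 -0.0034]  then shift [-225.9 -393.2   46.6]  | shift in present axes [-227.2 -392.4   46.7]
```

Emit:
{"fn": "apply_moves", "kwargs": {
  "targets": [
    [-10,-18,0,0,0,0,1],
    [-18,-31.3,0,0,0,0,1],
    [-18,-31.3,0,0,0,0,1],
    [-18,-31.3,0,0,0,0,1],
    [-18,-31.3,0,0,0,0,1],
    [-18,-31.3,0,0,0,0,1],
    [-18,-31.3,0,0,0,0,1],
    [-18,-31.3,0,0,0,0,1],
    [-18,-31.3,0,0,0,0,1],
    [-18,-31.3,0,0,0,0,1],
    [-18,-31.3,0,0,0,0,1],
    [-18,-31.3,12,0,0,0,1],
    [-18,-31.3,18,0,0,0,1],
    [-18,-31.1,16.6,0,0,-0.0034,1],
    [0,0,0,0,0,0,1],
    [0,0,0,0,0,0,1]
  ]
}}

```text
time: 10.65
tool_pos: [483.0, 382.6, 59.7]
tcp_rot: [179.9, 0.0, -13.4]
ft_force: [-0.6, 0.5, -3.9]
finger_gap: 56.9
grip_force: 66.3
```

```bash
python3 go.py 493.5 347.8 21 -13.7
```

```text
t 10.65 pos [483.  382.6  59.7] rpy [179.9   0.  -13.4] J [ 34.  16.  91.  -0.  74. 137.] gap 56.9 F [-0.6  0.5 -3.9] 66.3
turn first [0.001  0.0006 0.0054]  then shift [18.4 31.3 38.7]  | shift in present axes [18.3 31.4 38.7]
```

Emit:
{"fn": "apply_moves", "kwargs": {
  "targets": [
    [9.2,15.7,0,0,0,0.0054,1],
    [9.2,15.6,0,0,0,0,1],
    [0,0,12,0,0,0,1],
    [0,0,12,0,0,0,1],
    [0,0,8,0,0,0,1],
    [0,0,3,0,0,0,1],
    [0,0,0,0,0,0,1]
  ]
}}

```text
time: 11.52
tool_pos: [494.1, 348.1, 24.6]
tcp_rot: [180.0, 0.0, -13.8]
ft_force: [0.4, 0.6, -4.4]
finger_gap: 57.2
grip_force: 66.2
```

```bash
python3 go.py 493.5 347.8 20 -13.7
```

```text
t 11.53 pos [494.1 348.1  24.6] rpy [180.    0.  -13.8] J [ 30.  17.  94.   0.  70. 134.] gap 57.2 F [ 0.4  0.6 -4.4] 66.2
turn first [ 0.0004  0.0004 -0.0014]  then shift [-0.5  0.4  4.6]  | shift in present axes [-0.5  0.4  4.6]
```

Emit:
{"fn": "apply_moves", "kwargs": {
  "targets": [
    [0,0,3,0,0,0,1],
    [0,0,1.5,0,0,0,1],
    [0,0,1,0,0,0,1],
    [0,0,0,0,0,0,1]
  ]
}}

```text
time: 12.02
tool_pos: [494.5, 348.0, 19.7]
tcp_rot: [-180.0, -0.0, -13.8]
ft_force: [0.2, 0.0, -3.7]
finger_gap: 57.2
grip_force: 66.4
```

Emit:
{"fn": "apply_moves", "kwargs": {
  "targets": [
    [0,0,1,0,0,0,1],
    [0,0,1,0,0,0,1],
    [0,0,0,0,0,0,1]
  ]
}}

```text
time: 12.4
tool_pos: [494.5, 348.0, 19.6]
tcp_rot: [-180.0, -0.0, -13.8]
ft_force: [-8.6, -4.7, 13.7]
finger_gap: 57.3
grip_force: 68.5
```

Emit:
{"fn": "apply_moves", "kwargs": {
  "targets": [
    [0,0,-1,0,0,0,0.2],
    [0,0,0,0,0,0,0.1],
    [0,0,0,0,0,0,0],
    [0,0,0,0,0,0,0],
    [0,0,-5,0,0,0,0],
    [0,0,-20,0,0,0,0],
    [0,0,-35,0,0,0,0],
    [0,0,-35,0,0,0,0],
    [0,0,0,0,0,0.1,0]
  ]
}}

```text
time: 13.52
tool_pos: [497.3, 349.7, 119.9]
tcp_rot: [-179.6, -0.3, -19.6]
ft_force: [0.4, 0.3, -0.6]
finger_gap: 85.2
grip_force: 0.0
```

```bash
python3 go.py 645.6 44.4 60 3.3
```

```text
t 13.53 pos [497.3 349.7 119.9] rpy [-179.6   -0.3  -19.6] J [ 30.  11.  90.   0.  79. 140.] gap 85.2 F [ 0.4  0.3 -0.6] 0.0
turn first [-0.0056 -0.0071 -0.4004]  then shift [130.4 313.3  59.9]  | shift in present axes [241.9 238.1  59.7]
```

Emit:
{"fn": "apply_moves", "kwargs": {
  "targets": [
    [0,0,0,0,0,-0.1335,0],
    [0,0,0,0,0,-0.1335,0],
    [0,0,0,0,0,-0.1335,0],
    [14.5,34.8,0,0,0,0,0],
    [14.5,34.8,0,0,0,0,0],
    [14.5,34.8,0,0,0,0,0],
    [14.5,34.8,0,0,0,0,0],
    [14.5,34.8,0,0,0,0,0],
    [14.5,34.8,0,0,0,0,0],
    [14.5,34.8,0,0,0,0,0],
    [14.5,34.8,25,0,0,0,0],
    [14.4,34.9,34,0,0,0,0],
    [0,0,0,0,0,0,0],
    [0,0,0,0,0,0,0]
  ]
}}

```text
time: 15.28
tool_pos: [643.8, 43.1, 56.0]
tcp_rot: [-180.0, -0.1, 3.4]
ft_force: [0.7, 0.9, 0.0]
finger_gap: 85.5
grip_force: 0.0
```

```bash
cat > stack.py <<'E'
from h import *
im,g=hsv("top");H,S,V=g[...,0],g[...,1],g[...,2];R,G,B=[im[...,i].astype(int) for i in range(3)]
def rep(nm,m,z):
    c=cv2.convexHull(big(m)).reshape(-1,2);print(nm,rect("top",c,z),len(c))
W=(165,220,195,262)
rep("blue",box((H>100)&(H<125)&(S>120)&(V>100),*W),85)
m=box((H>5)&(H<20)&(S>150)&(V>110),*W)
if m.sum()>100: rep("orange",m,121)
cv2.imwrite("pics/st.png",cv2.resize(im[190:265,150:240],None,fx=6,fy=6,interpolation=cv2.INTER_CUBIC)[:,:,::-1])
E
python3 stack.py; python3 go.py 645.6 44.4 -26 3.3
```

```text
blue (array([494.8, 347.8]), array([92.3, 58.8]), -13.5) 13
t 15.32 pos [644.2  43.6  56.6] rpy [-1.8e+02 -1.0e-01  3.4e+00] J [-1. 20. 86.  0. 74. 86.] gap 85.5 F [-0.3 -0.6 -0.1] 0.0
turn first [-0.0002 -0.0025  0.0023]  then shift [ 1.5 -0.7 82.6]  | shift in present axes [ 1.3 -0.7 82.6]
```

View pics/st.png

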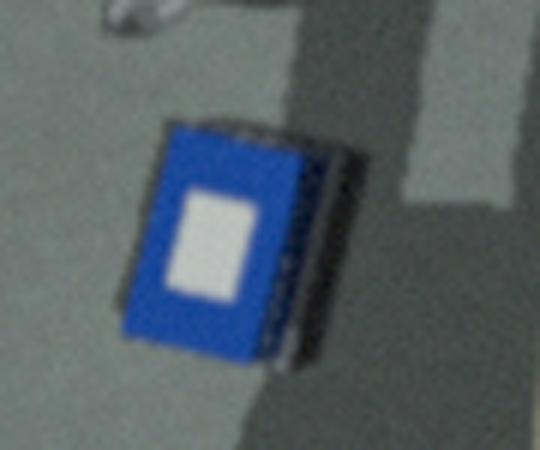

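Blue sits squarely on grey: lid centred at crop (215,240), measured (494.8, 347.8), −13.5°. Now the orange case.

Emit:
{"fn": "apply_moves", "kwargs": {
  "targets": [
    [1.4,-0.7,20,0,0,0,0],
    [0,0,25,0,0,0,0],
    [0,0,20,0,0,0,0],
    [0,0,12,0,0,0,0],
    [0,0,5,0,0,0,0],
    [0,0,0,0,0,0,0],
    [0,0,0,0,0,0,1],
    [0,0,0,0,0,0,1],
    [0,0,0,0,0,0,1],
    [0,0,0,0,0,0,1],
    [0,0,0,0,0,0,1],
    [0,0,0,0,0,0,1]
  ],
  "force": 60
}}

```text
time: 16.82
tool_pos: [645.5, 43.7, -26.3]
tcp_rot: [180.0, -0.1, 3.4]
ft_force: [-0.4, 0.2, 6.3]
finger_gap: 51.3
grip_force: 64.6
```

Emit:
{"fn": "apply_moves", "kwargs": {
  "targets": [
    [0,0,-10,0,0,0,1],
    [0,0,-30,0,0,0,1],
    [0,0,-38,0,0,0,1],
    [0,0,-38,0,0,0,1],
    [0,0,-30,0,0,0.1,1],
    [0,0,-10,0,0,0.1,1],
    [0,0,0,0,0,0.095,1],
    [0,0,0,0,0,0,1]
  ]
}}

```text
time: 17.82
tool_pos: [644.0, 43.7, 128.3]
tcp_rot: [180.0, 0.1, -13.5]
ft_force: [0.4, -0.3, -3.4]
finger_gap: 51.0
grip_force: 63.7
```

```bash
python3 go.py 494.6 347.8 85 -13.5
```

```text
t 17.82 pos [644.   43.7 128.3] rpy [ 1.80e+02  1.00e-01 -1.35e+01] J [ -1.  17.  82.  -0.  81. 103.] gap 51.0 F [ 0.4 -0.3 -3.4] 63.7
turn first [0.0002 0.0009 0.0007]  then shift [-216.3 -260.8   43.3]  | shift in present axes [-216.  -261.    43.4]
```

Emit:
{"fn": "apply_moves", "kwargs": {
  "targets": [
    [-21.6,-26.1,0,0,0,0,1],
    [-21.6,-26.1,0,0,0,0,1],
    [-21.6,-26.1,0,0,0,0,1],
    [-21.6,-26.1,0,0,0,0,1],
    [-21.6,-26.1,0,0,0,0,1],
    [-21.6,-26.1,0,0,0,0,1],
    [-21.6,-26.1,0,0,0,0,1],
    [-21.6,-26.1,10,0,0,0,1],
    [-21.6,-26.1,15,0,0,0,1],
    [-21.9,-25.9,18,0,0,0,1],
    [0,0,0,0,0,0,1],
    [0,0,0,0,0,0,1]
  ]
}}

```text
time: 19.32
tool_pos: [495.0, 347.3, 85.3]
tcp_rot: [180.0, 0.0, -13.4]
ft_force: [0.3, -0.3, -3.5]
finger_gap: 51.2
grip_force: 64.0
```

```bash
python3 go.py 494.6 347.8 58 -13.5
```

```text
t 19.32 pos [495.  347.3  85.3] rpy [180.    0.  -13.4] J [ 30.  13.  91.  -0.  76. 134.] gap 51.2 F [ 0.3 -0.3 -3.5] 64.0
turn first [0.0009 0.0002 0.0019]  then shift [-0.5 -0.4 27.3]  | shift in present axes [-0.5 -0.4 27.3]
```

Emit:
{"fn": "apply_moves", "kwargs": {
  "targets": [
    [-0.5,-0.4,10,0,0,0,1],
    [0,0,10,0,0,0,1],
    [0,0,6,0,0,0,1],
    [0,0,1.5,0,0,0,1],
    [0,0,1,0,0,0,1],
    [0,0,1,0,0,0,1],
    [0,0,0,0,0,0,1]
  ]
}}

```text
time: 20.2
tool_pos: [494.8, 348.3, 56.2]
tcp_rot: [-180.0, -0.0, -13.5]
ft_force: [-0.2, -0.7, -3.0]
finger_gap: 51.3
grip_force: 64.1
```

Emit:
{"fn": "apply_moves", "kwargs": {
  "targets": [
    [0,0,1,0,0,0,1],
    [0,0,1,0,0,0,1],
    [0,0,0,0,0,0,1]
  ]
}}

```text
time: 20.58
tool_pos: [495.0, 348.5, 55.7]
tcp_rot: [-180.0, -0.0, -13.5]
ft_force: [-6.1, -2.1, 9.6]
finger_gap: 51.5
grip_force: 65.6
```

Emit:
{"fn": "apply_moves", "kwargs": {
  "targets": [
    [0,0,-1,0,0,0,0.2],
    [0,0,0,0,0,0,0.1],
    [0,0,0,0,0,0,0],
    [0,0,0,0,0,0,0],
    [0,0,-5,0,0,0,0],
    [0,0,-20,0,0,0,0],
    [0,0,-35,0,0,0,0],
    [0,0,-35,0,0,0,0],
    [0,0,0,0,0,-0.18,0],
    [0,0,0,0,0,-0.18,0],
    [0,0,0,0,0,-0.18,0]
  ]
}}

```text
time: 21.95
tool_pos: [495.2, 348.6, 152.1]
tcp_rot: [-180.0, -0.1, 17.8]
ft_force: [-0.2, 1.1, -0.1]
finger_gap: 85.5
grip_force: 0.0
```

```bash
python3 go.py 404 -349 100 19.1
```

```text
t 21.95 pos [495.2 348.6 152.1] rpy [-1.80e+02 -1.00e-01  1.78e+01] J [ 30.  10.  88.   0.  82. 103.] gap 85.5 F [-0.2  1.1 -0.1] 0.0
turn first [-0.0005 -0.0022 -0.0229]  then shift [-314.5  629.4   52.1]  | shift in present axes [-300.1  636.4   51.2]
```

Emit:
{"fn": "apply_moves", "kwargs": {
  "targets": [
    [0,0,0,0,0,-0.023,0],
    [-17.5,35,0,0,0,0,0],
    [-17.5,35,0,0,0,0,0],
    [-17.5,35,0,0,0,0,0],
    [-17.5,35,0,0,0,0,0],
    [-17.5,35,0,0,0,0,0],
    [-17.5,35,0,0,0,0,0],
    [-17.5,35,0,0,0,0,0],
    [-17.5,35,0,0,0,0,0],
    [-17.5,35,0,0,0,0,0],
    [-17.5,35,0,0,0,0,0],
    [-17.5,35,0,0,0,0,0],
    [-17.5,35,0,0,0,0,0],
    [-17.5,35,0,0,0,0,0],
    [-17.5,35,0,0,0,0,0],
    [-17.5,35,10,0,0,0,0],
    [-17.5,35,20,0,0,0,0],
    [-17.5,35,22,0,0,0,0],
    [-17,34.4,0,0,0,0,0],
    [0,0,0,0,0,0,0]
  ]
}}

```text
time: 24.45
tool_pos: [398.8, -351.3, 98.6]
tcp_rot: [179.9, 0.0, 18.4]
ft_force: [-0.1, -0.4, -0.3]
finger_gap: 85.4
grip_force: 0.0
```

```bash
python3 stack.py; python3 go.py 404 -349 4 19.1
```

```text
blue (array([488.7, 322.5]), array([91.6,  8.4]), -13.8) 10
orange (array([496.1, 347.1]), array([83.6, 53.1]), -13.0) 16
t 24.5 pos [ 399.2 -349.9   98.6] rpy [180.   -0.   18.5] J [-47.   1. 103.   0.  76.  25.] gap 85.3 F [-0.3  0.5 -0.7] 0.0
turn first [ 0.0004 -0.0003 -0.0108]  then shift [ 4.8  0.7 94.6]  | shift in present axes [ 4.8  0.6 94.6]
```

Emit:
{"fn": "apply_moves", "kwargs": {
  "targets": [
    [4.8,0.7,15,0,0,-0.0108,0],
    [0,0,25,0,0,0,0],
    [0,0,25,0,0,0,0],
    [0,0,20,0,0,0,0],
    [0,0,10,0,0,0,0],
    [0,0,2.5,0,0,0,0],
    [0,0,0,0,0,0,0]
  ]
}}

```text
time: 25.38
tool_pos: [404.6, -348.0, 1.0]
tcp_rot: [180.0, -0.0, 19.4]
ft_force: [0.3, 0.5, -0.3]
finger_gap: 85.1
grip_force: 0.0
```

```bash
python3 go.py 404 -349 1 19.1
```

```text
t 25.38 pos [ 404.6 -348.     1. ] rpy [180.   -0.   19.4] J [-46.   8. 106.   0.  65.  24.] gap 85.1 F [ 0.3  0.5 -0.3] 0.0
turn first [ 0.0007 -0.0004  0.0052]  then shift [-0.9  0.7  0. ]  | shift in present axes [-0.9  0.7  0. ]
```

Emit:
{"fn": "apply_moves", "kwargs": {
  "targets": [
    [0,0,0,0,0,0,1],
    [0,0,0,0,0,0,1],
    [0,0,0,0,0,0,1],
    [0,0,0,0,0,0,1],
    [0,0,0,0,0,0,1],
    [0,0,0,0,0,0,1],
    [0,0,0,0,0,0,1],
    [0,0,0,0,0,0,1]
  ],
  "force": 120
}}

```text
time: 26.38
tool_pos: [404.1, -348.1, 0.9]
tcp_rot: [180.0, 0.0, 19.4]
ft_force: [-3.5, 0.9, 5.7]
finger_gap: 13.7
grip_force: 117.1
```

Emit:
{"fn": "apply_moves", "kwargs": {
  "targets": [
    [0,0,-3,0,0,0,1],
    [0,0,-5,0,0,0,1],
    [0,0,-12,0,0,0,1],
    [0,0,-20,0,0,0,1],
    [0,0,-30,0,0,0,1],
    [0,0,-30,0,0,0,1],
    [0,0,-30,0,0,0,1],
    [0,0,-20,0,0,0,1],
    [0,0,-8,0,0,0,1],
    [0,0,0,0,0,0,1]
  ]
}}

```text
time: 27.62
tool_pos: [404.1, -348.0, 158.4]
tcp_rot: [180.0, -0.0, 19.4]
ft_force: [0.2, -0.1, -3.9]
finger_gap: 13.8
grip_force: 117.3
```

```bash
python3 - <<'E'
from h import *
im=optics.snapshot("scene");t=optics.snapshot("top")
o=np.zeros((500,800,3),np.uint8);o[:,:400]=cv2.resize(im[90:190,260:340],(400,500),interpolation=cv2.INTER_CUBIC);o[:,400:]=cv2.resize(t[205:330,405:505],(400,500),interpolation=cv2.INTER_CUBIC)
cv2.imwrite("pics/c5.png",o[:,:,::-1])
E
python3 go.py 607.8 -19.4 158 -8 20
```

```text
t 27.73 pos [ 403.5 -347.4  157.1] rpy [-1.799e+02  1.000e-01  1.940e+01] J [-46.  -2.  99.  -0.  83.  24.] gap 14.0 F [ 0.1 -1.  -4.3] 117.3
turn first [-0.0851  0.3437  0.4727]  then shift [ 147.5 -353.2   52.7]  | shift in present axes [ 301.5 -241.6   -0.7]
```

View pics/c5.png

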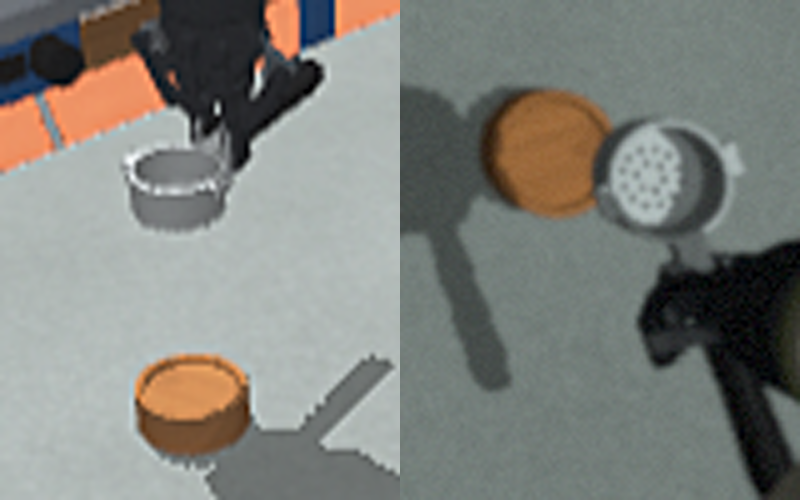

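The left crop shows the portafilter hanging level, mouth up, above the empty rest. The right crop shows the head at crop (668,180), with the neck in the fingers. Now I'll turn it and carry it to the focus.

Emit:
{"fn": "apply_moves", "kwargs": {
  "targets": [
    [0,0,0,-0.0142,0.0573,0.0788,1],
    [0,0,0,-0.0142,0.0573,0.0788,1],
    [0,0,0,-0.0142,0.0573,0.0788,1],
    [0,0,0,-0.0142,0.0573,0.0788,1],
    [0,0,0,-0.0142,0.0573,0.0788,1],
    [0,0,0,-0.0142,0.0573,0.0788,1],
    [5,-13,2,0,0,0,1],
    [10.2,-24.3,3.6,0,0,0,1],
    [10.2,-24.3,3.6,0,0,0,1],
    [10.2,-24.3,3.6,0,0,0,1],
    [10.2,-24.3,3.6,0,0,0,1],
    [10.2,-24.3,3.6,0,0,0,1],
    [10.2,-24.3,3.6,0,0,0,1],
    [10.2,-24.3,3.6,0,0,0,1],
    [10.2,-24.3,3.6,0,0,0,1],
    [10.2,-24.3,3.6,0,0,0,1],
    [10.2,-24.3,3.6,0,0,0,1],
    [10.2,-24.3,3.6,0,0,0,1],
    [0,0,0,0,0,0,1]
  ]
}}

```text
time: 30.1
tool_pos: [566.5, -85.0, 158.4]
tcp_rot: [179.9, -20.0, -7.7]
ft_force: [-0.6, 0.1, -3.7]
finger_gap: 13.6
grip_force: 117.8
```

```bash
python3 go.py 607.8 -19.4 158 -8 20
```

```text
t 30.1 pos [566.5 -85.  158.4] rpy [179.9 -20.   -7.7] J [-15. -16. 115.   3.  62.  81.] gap 13.6 F [-0.6  0.1 -3.7] 117.8
turn first [-0.0003  0.0005  0.0045]  then shift [ 29.7 -70.7  11.2]  | shift in present axes [ 30.1 -70.5  11.2]
```

Emit:
{"fn": "apply_moves", "kwargs": {
  "targets": [
    [8,-20,3,0,0,0.0045,1],
    [8,-20,3,0,0,0,1],
    [8,-18,3,0,0,0,1],
    [5.7,-12.7,2.2,0,0,0,1],
    [0,0,0,0,0,0,1],
    [0,0,0,0,0,0,1]
  ]
}}

```text
time: 30.85
tool_pos: [607.4, -22.6, 158.6]
tcp_rot: [180.0, -20.1, -8.2]
ft_force: [-0.4, 1.1, -4.2]
finger_gap: 13.9
grip_force: 117.9
```

```bash
python3 - <<'E'
from h import *
from scipy.spatial.transform import Rotation as Ro
s=sensors.sense();print(np.round(s["tool_pos"],1),np.round(s["tcp_rot"],1))
o=np.zeros((600,800,3),np.uint8)
R=Ro.from_euler('z',-8,degrees=True)*Ro.from_euler('y',-20,degrees=True);f=np.array([648,-25,220])
a=np.arange(0,360,15)*np.pi/180
pts=[f+R.apply([34*np.cos(k),34*np.sin(k),16]) for k in a]+[f+R.apply([30*np.cos(k),30*np.sin(k),-16]) for k in a]+[f,f+R.apply([-180,0,5])]
for n,x0,y0,k,sz in (("scene",255,140,0,100),("top",290,130,1,100)):
    im=optics.snapshot(n);c=optics.get_calibration(n);P=np.linalg.inv(np.array(c["pose"]))
    p=cv2.projectPoints(np.float64(pts),cv2.Rodrigues(P[:3,:3])[0],P[:3,3],np.array(c["camera_matrix"]),np.array(c["dist_coeffs"]))[0].reshape(-1,2)
    print(n,np.round(p[-2:],1).tolist(),np.round(p[:24].mean(0),1))
    q=cv2.resize(im[y0:y0+120,x0:x0+80],(400,600),interpolation=cv2.INTER_CUBIC)
    for v in p: cv2.circle(q,tuple(int(w) for w in (v-[x0,y0])*5+2),1,(255,0,255),-1)
    o[:,k*400:k*400+400]=q
cv2.imwrite("pics/c6.png",o[:,:,::-1])
E
```

```text
[607.4 -22.6 158.6] [180.  -20.1  -8.2]
scene [[305.9, 185.6], [355.1, 181.4]] [307.4 180.7]
top [[333.0, 163.4], [322.0, 238.6]] [332.9 164.8]
```

View pics/c6.png

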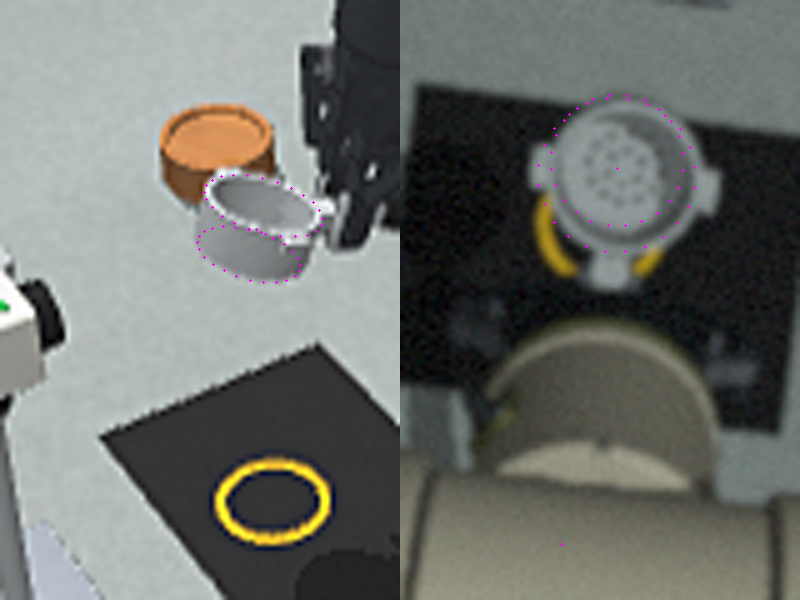

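The drawn rim circles at the focus pose match the real rim in both views, to within about 3 mm. In the scene view the rim is at crop (265,208). In the top view it is at crop (622,175), against the drawn (619,172). The whole yellow ring is now visible at crop (273,502), so I'll check the focus against it, check the stack, and hand in.

```bash
python3 - <<'E'
from h import *
im,g=hsv("scene");m=box((g[...,0]>18)&(g[...,0]<35)&(g[...,1]>120),290,328,226,256)
w=onz("scene",big(m),3);c=cv2.fitEllipse(w.astype(np.float32));print("ring",c)
E
python3 stack.py; python3 go.py 607.8 -19.4 158 -8 20
```

```text
ring ((646.8502197265625, -25.989116668701172), (70.25904083251953, 73.90131378173828), 154.42242431640625)
blue (array([488.8, 322.8]), array([91.6,  7.7]), -13.8) 10
orange (array([496.1, 347.2]), array([83.6, 53.2]), -13.0) 15
t 31.05 pos [607.6 -22.8 159. ] rpy [-180.   -20.1   -8.3] J [ -7. -10. 110.  -1.  61.  92.] gap 13.8 F [ 0.3  0.2 -3.4] 117.9
turn first [ 0.0017 -0.0018 -0.0047]  then shift [-0.6 -3.4  0.9]  | shift in present axes [-0.6 -3.4  0.9]
```

Emit:
{"fn": "apply_moves", "kwargs": {
  "targets": [
    [0,0,0,0,0,0,1],
    [0,0,0,0,0,0,1],
    [0,0,0,0,0,0,1],
    [0,0,0,0,0,0,1]
  ]
}}

```text
time: 31.55
tool_pos: [607.8, -22.2, 159.0]
tcp_rot: [-180.0, -20.1, -8.2]
ft_force: [0.2, -0.6, -3.6]
finger_gap: 14.0
grip_force: 117.9
```

```bash
python3 -c "
from bench import r
print(r.hand_in())"
```

```text
the job is handed in; nothing more can be done
None
```

I stacked blue on grey and orange on blue, and handed the job in at about 31.6 s with the gripper holding the portafilter at the focus point, tipped up about 20°; the images put the head within a few mm, but hand-in returned no verdict.

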